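# Pump up the pressure-test pump and shut its valve

### The arm

A 7-joint arm with a two-finger parallel gripper is mounted at the origin on the work surface. World frame = base frame: x ahead of the robot, y to its left, z up, the work surface at z = 0. Lengths are in m, angles in rad, forces in N, time in s.
With the tool pointing down it reaches from about 0.425 to 0.875 m from the base axis. Payload 9.9 kg.
Tool frame: the origin (TCP) lies at the very end of the fingers, on their centre line; the grasp point (between the pads) lies 19 mm behind it (robot.grip_depth is the distance from the TCP to the grasp point, in m); z points along the fingers, x is the direction in which the jaws open and shut, and the axes are right-handed (so a half turn about z gives the same grasp; the last joint's range is limited). The gripper opens to 85 mm and grips with 20 to 120 N. Pads are 22 mm wide; open, the fingers measure 114 mm over their backs; the gripper's body (76 mm by 85 mm) begins 54 mm behind the grasp point. The pads swing forward as they close: fully open they stand 13 mm farther back than shut.
Start: joints at [-1.3, 0.576, 0.025, 1.437, -0.015, 1.129, -0.057], TCP at [0.234, 0.633, 0.197] pointing down, gripper open.
Joint ranges: [-2.76, 2.76], [-0.34, 2.15], [-1.52, 1.57], [0.19, 2.46], [-1.09, 4.23], [0.17, 1.99], [-2.82, 2.82]. Speed limits (rad/s): [2.22, 2.22, 3.01, 3.01, 3.14, 3.14, 3.14].

### API

Orientations are given as a unit quaternion [x, y, z, w].
In Python, from workcell import read_state, grab_frame, camera_params, robot gives the robot as it stands. The module is installed in compiled form; this text tells all that it offers.
- The arm moves only by the shell command python3 -m crank 'ROWS' [FORCE]. ROWS is JSON, a list of rows, each a list of 3 entries, a list of its own where there are three numbers: the shift along the world's x, y, z in mm, then the turn, a rotation vector about the world's x, y, z in rad, then the gripper command: -1 is shut, 1 is fully open, values between are in proportion. A call has 1 to 20 rows; each row is the pose to reach, as a shift and turn from the pose measured when the call began; what a row does not reach only later rows make up. A row lasts 1/12 s, in which the tool goes at most 41.7 mm and 7.16 degrees, less where a joint would pass 70% of its speed; a pose out of reach is approached as far as the arm can. A call with a gripper value outside its range is refused whole. The fingers move at their own pace and stop on an object; FORCE is the grip in N (left out, the last holds). Time passes only in rows, so rows that repeat a pose let the fingers close. It gives the time, the measured TCP pose, the force and the opening at its end, in the units of the state.
- read_state(): the state, without advancing time (a new reading comes with each control period).
- grab_frame(name): name is "side" or "top" or "wrist"; returns (picture, depth): 400x640x3 uint8, red, green, blue; 400x640 float32, m along the optical axis (not along the pixel's ray), 0 where there is no reading.
- camera_params(name): a dict with "intrinsics" (3x3 intrinsics, pixels), "xyz" and "orientation" of the camera in the world; the wrist camera has in their place "T_tool_cam" (4x4, takes a point from camera to tool coordinates, whose origin is the TCP and whose axes are the tool frame's). Camera axes: x right, y up, looking along -z (the intrinsics and any distortion apply to the point x, -y, -z); pixel columns grow to the right and rows downward; lengths in m; the calibration is good to about 2 mm. A picture is of the moment at which its call begins: read the wrist's pose just before it. camera_params takes no time and is no camera call.
- robot.sign_off(): hands the job in, once; it reports no verdict.
The state is a dict: "t": time; "joints": joint angles; "qvel": joint speeds; "effort": joint torques, N m; "position": TCP position; "tcp_rot": TCP orientation; "ft_force": force on the tool from outside, world axes, zero at the start; "moment": the same for the moment, N m; "opening": opening from 0.0 (shut) to 1.0 (fully open).
Only numpy, scipy, OpenCV 4.12 (cv2) and the standard library are available. Lean on these libraries where they do the work, as an engineer would, in place of code of your own. Each camera call takes 0.05 s, during which the arm holds its last target.

### The job

Charge the bench test pump: push its black knob down all the way and let it come all the way back up, again and again, until the steel indicator pin stands fully out of its nut. Then shut the outlet valve by pushing its handle a quarter turn, from along the brass pipe to square across it, and move clear. Use the fingers only to push: do not touch the pin, do not turn the valve before the pin is fully out, and leave everything lying around where it is.

Things in the scene. Friction and masses are not known exactly. Their poses are not given: they have to be found in the camera images.
- pump: Hand pump bolted to the bench. Origin: centre of the underside of its steel base plate (170 mm along x, 310 mm along y, 12 mm thick); x to its back, z up. In this frame, mm: grey housing x -37 to 37, y -30 to 120, top z 67; on it a barrel (48 across, nut on top to z 112) at x 0, y 80 under the knob, and the pin's nut (30 across, top z 77) at x 0, y 0; the brass outlet runs towards -y.
- plunger_top (a point): Centre of the top face of the pump's black round knob (44 mm across, 14 mm thick), on an upright sprung rod; at rest at x 0, y 80, z 155 mm in the pump's frame. It is pushed straight down, about 5 N at first and 12 N at the bottom, and springs back by itself when released.
- plunger (a joint): How far the knob is down: 0 at the top (rest), 0.025 m at its bottom stop. A stroke lifts the pin one step (about 9 mm) only if the knob goes down at least 20 mm and then comes back up to within 4 mm of the top. Pushed deeper, it lifts the pin further: go close to the bottom.
- pin_top (a point): Centre of the top of the plain steel indicator pin (14 mm across), upright at x 0, y 0 in the pump's frame. It stays where it is between strokes. When fully out it stands 42 mm above its nut (z 119 mm in the pump's frame); at the start 6 to 19 mm. Not to be touched.
- pin (a joint): How far the pin has risen, m: between 0 and 0.013 at the start, 0.036 fully out; it needs 3 or 4 full strokes. More than 0.032 counts as fully out (the step before is at most 0.0275). Extra strokes do nothing.
- handle_hinge (a point): Point on the upright axis of the valve handle, at the handle's mid height: x 0, y -85, z 83 mm in the pump's frame. Below it the brass outlet pipe (22 mm across, nuts and valve body 34 mm, axis at x 0, z 30 mm) runs from the housing to y -150 mm; a 14 mm stem carries the handle.
- handle_tip (a point): Centre of the free end of the valve handle, 90 mm from the axis. The handle is a rubber-sleeved level bar: sleeve 16 mm wide, 16 mm high, from 20 to 90 mm from the axis; 28 mm of free air under it above the brass parts.
- handle (a joint): Valve handle angle, rad. 0: open, the handle points to the pump's -y, along the outlet pipe; it grows counter-clockwise from above to 1.571 (stop): shut, the handle points to the pump's +x (its back), square across the pipe. Starts between 0 and 0.3. Stiff: about 1.5 N at the end; stays where it is left.
- socket: Loose brass pipe socket, a ring 32 mm across, 30 mm high, standing on the front of the base plate. Origin under its centre.
- plug: Loose steel pipe plug, 30 mm across, 26 mm high, standing on the back of the base plate. Origin under its centre.
- tee: Loose grey plastic pipe tee, 36 mm thick, 90 mm long, lying on the bench. Origin under its middle.
- tape: Loose white roll of tape, 90 mm across, 25 mm high. Origin under its centre.
- spray: Loose white bottle, 50 mm across, 110 mm high. Origin under its centre.
- wrench: Loose spanner lying on the bench. Origin under its middle.

How it is judged:
By the outcome, as a careful person would: the job done as asked, in the order asked, and still so for the second after the job is handed in, with the robot touching nothing.
It also fails if it takes over 61 s, if anything falls off the work surface, if the arm or the gripper's body presses on something with over 40 N, if the wrist force passes 120 N, or if a joint passes its speed limit or range.

## Working session

There is one attempt and no reset: what is moved stays moved. The work goes in short steps, Python scripts to look and compute and a shell command to move; the robot and the scene stay as the last step left them, time stands still between calls to the robot, and variables do not carry over. Pictures are saved under pics/ and viewed, and the job is handed in when it is done.

```bash
mkdir -p pics
cat > h.py <<'E'
import numpy as np,cv2
from workcell import read_state,grab_frame,camera_params,robot
from scipy.spatial.transform import Rotation as R
def cam(name,st=None):
    p=camera_params(name);K=np.array(p["intrinsics"])
    if "T_tool_cam" in p:
        T=np.eye(4);T[:3,:3]=R.from_quat(st["tcp_rot"]).as_matrix();T[:3,3]=st["position"];T=T@np.array(p["T_tool_cam"])
    else:
        T=np.eye(4);T[:3,3]=p["xyz"];T[:3,:3]=R.from_quat(p["orientation"]).as_matrix()
    return K,T
def cloud(d,K,T):
    v,u=np.mgrid[0:d.shape[0],0:d.shape[1]]
    x=(u-K[0,2])/K[0,0]*d;y=(v-K[1,2])/K[1,1]*d
    P=np.stack([x,-y,-d],-1)@T[:3,:3].T+T[:3,3]
    P[d==0]=np.nan
    return P
def proj(p,K,T):
    q=(np.asarray(p)-T[:3,3])@T[:3,:3]
    return np.array([K[0,0]*q[0]/-q[2]+K[0,2],K[1,1]*-q[1]/-q[2]+K[1,2]])
def snap(name,tag):
    st=read_state();c,d=grab_frame(name);K,T=cam(name,st)
    cv2.imwrite(f"pics/{tag}.png",c[:,:,::-1]);P=cloud(d,K,T);np.savez(f"{tag}.npz",c=c,d=d,K=K,T=T,P=P)
    return c,d,K,T,P
E
python3 - <<'E'
from h import *
for n in("side","top"):
    c,d,K,T,P=snap(n,n+"0");print(camera_params(n));print(T[:3,3])
s=read_state();print(s)
E
```

```text
{'intrinsics': array([[512.86808306,   0.        , 319.84218731],
       [  0.        , 512.86808306, 194.17572779],
       [  0.        ,   0.        ,   1.        ]]), 'xyz': array([0.47265966, 0.95982888, 0.86697378]), 'orientation': array([-0.03357488,  0.43040633,  0.89894386, -0.07431728])}
[0.47265966 0.95982888 0.86697378]
{'intrinsics': array([[437.77528177,   0.        , 321.91832246],
       [  0.        , 437.77528177, 198.06479202],
       [  0.        ,   0.        ,   1.        ]]), 'xyz': array([0.45542086, 0.03509616, 1.30501384]), 'orientation': array([-0.04176416,  0.05103508,  0.71040206, -0.70069972])}
[0.45542086 0.03509616 1.30501384]
{'t': 0.1, 'joints': array([-1.29978338,  0.57646163,  0.02483688,  1.4378341 , -0.0149789 ,
        1.12897364, -0.05650148]), 'qvel': array([ 0.00102697, -0.00045418,  0.0014738 , -0.00138132, -0.00040654,
        0.00048093,  0.00051227]), 'effort': array([ 6.44066968e-03, -7.67310190e+01,  2.25841284e+00, -2.86608267e+01,
        1.59642479e-02,  8.53070727e-03, -6.43789832e-06]), 'position': array([0.23434431, 0.63253111, 0.19611598]), 'tcp_rot': array([ 8.20782718e-01,  5.71240031e-01, -5.85580800e-04,  4.62387766e-04]), 'ft_force': array([0.08316356, 0.09845246, 0.3345437 ]), 'moment': array([ 2.24206800e-02, -3.84505979e-02, -7.91816674e-05]), 'opening': 0.9965876540479035}
```

View pics/side0.png

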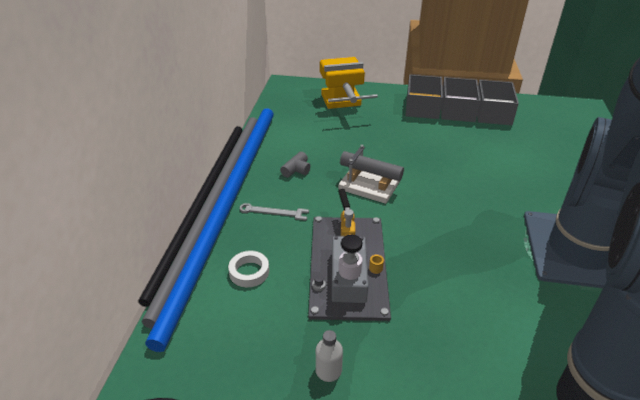

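View pics/top0.png

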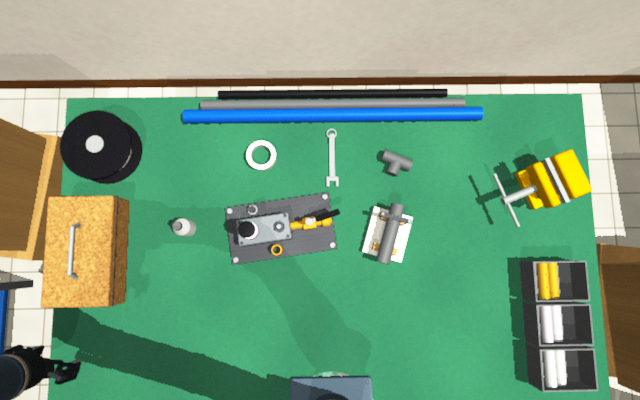

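The top view shows the pump at (281,228), its knob at (248,229), the black handle around (325,214), the socket at (277,250) and the plug at (252,210). Next I measure the positions.

Run:
```python
from h import *
z=np.load("top0.npz");c,d,K,T,P=[z[k] for k in("c","d","K","T","P")]
s=np.load("side0.npz")
cr=c[170:280,200:360];im=cv2.resize(cr,None,fx=5,fy=5,interpolation=cv2.INTER_CUBIC)[:,:,::-1];cv2.imwrite("pics/topz.png",im)
cr=s["c"][170:330,280:420];cv2.imwrite("pics/sidez.png",cv2.resize(cr,None,fx=3.7,fy=3.7,interpolation=cv2.INTER_CUBIC)[:,:,::-1])
for n,A in(("top",z),("side",s)):
    Q=A["P"].reshape(-1,3);C=A["c"].reshape(-1,3).astype(int)
    m=(abs(Q[:,0]-.45)<.2)&(Q[:,1]>-.1)&(Q[:,1]<.3)&~np.isnan(Q[:,0])
    q=Q[m];cc=C[m]
    k=q[:,2]>.145;k&=q[:,2]<.175
    print(n,"knob",k.sum(),q[k].min(0),q[k].max(0),q[k].mean(0), np.median(q[k],0))
    # plate pixels
    pl=(q[:,2]>.006)&(q[:,2]<.022)&(cc.max(1)<110)&(cc.max(1)-cc.min(1)<25)
    r=cv2.minAreaRect((q[pl,:2]*1000).astype(np.float32));print("plate",r,pl.sum(),q[pl,2].mean())
    hb=(q[:,2]>.06)&(q[:,2]<.105)&(cc.max(1)<70)
    print("blackish",hb.sum());
for uv in((248,229),(325,214),(335,211),(279,226),(303,222)): print(uv,P[uv[1],uv[0]])
```

```text
top knob 217 [0.50708653 0.19863463 0.14577493] [0.54685595 0.2402851  0.16227496] [0.52714131 0.21945404 0.15577342] [0.52783157 0.21890538 0.15588538]
plate ((542.8414306640625, 101.81922912597656), (179.30252075195312, 389.2098693847656), 5.202903747558594) 674 0.013657593259657453
blackish 121
side knob 307 [0.50773514 0.20214739 0.14505037] [0.55008328 0.24661455 0.15695511] [0.5285057  0.22665889 0.15241566] [0.52830108 0.22754139 0.15286474]
plate ((541.8335571289062, 103.94368743896484), (185.80535888671875, 390.97125244140625), 4.502421855926514) 4408 0.01069255795546577
blackish 141
(248, 229) [0.5278565  0.21341062 0.15709211]
(325, 214) [0.57067637 0.01007406 0.09249686]
(335, 211) [ 0.5784548  -0.01779945  0.094784  ]
(279, 226) [0.53936838 0.13829017 0.08786034]
(303, 222) [0.55240679 0.07264835 0.05143576]
```

```bash
ls pics
```

```text
side0.png
sidez.png
top0.png
topz.png
```

View pics/topz.png

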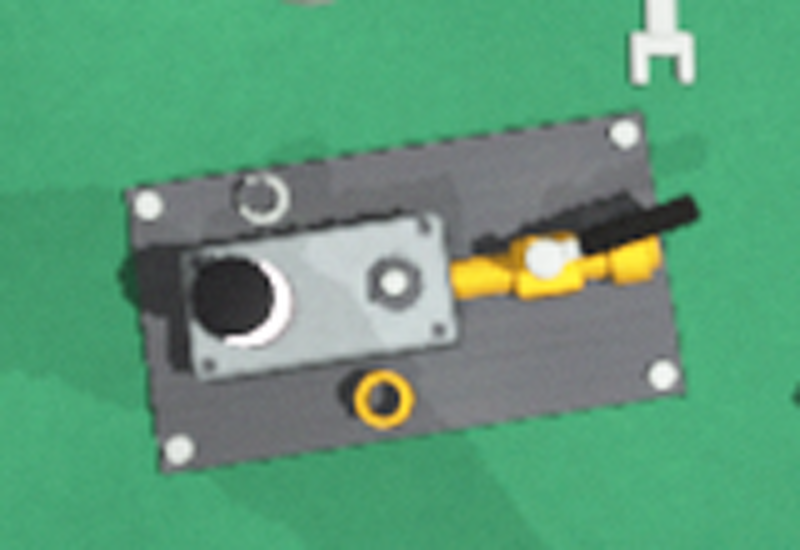

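View pics/sidez.png

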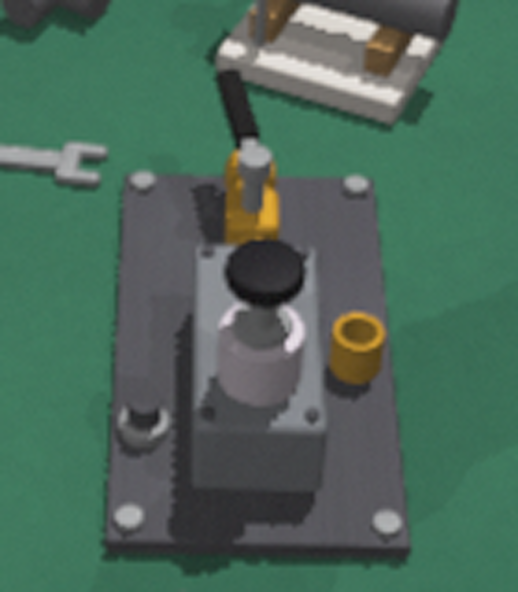

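```bash
cat >> h.py <<'E'
def ray(u,v,zz,K,T):
    r=T[:3,:3]@np.array([(u-K[0,2])/K[0,0],-(v-K[1,2])/K[1,1],-1]);o=T[:3,3]
    return o+r*(zz-o[2])/r[2]
E
python3 - <<'E'
from h import *
def fit(cs,zs,A):
    W=np.array([ray(u,v,zs,A["K"],A["T"])[:2] for u,v in cs])
    print("edges",np.linalg.norm(np.roll(W,-1,0)-W,axis=1))
    L=np.array([[.085,.155],[.085,-.155],[-.085,-.155],[-.085,.155]])
    c=W.mean(0);H=(W-c).T@L;a=np.arctan2(H[1,0]-H[0,1],H[0,0]+H[1,1]);print("c",c,"yaw",a)
    return c,a
z=np.load("top0.npz");s=np.load("side0.npz")
top=[(200+x/5-.4,170+y/5-.4) for x,y in((125,190),(640,113),(685,393),(162,470))]
sd=[(280+x/3.7-.4,170+y/3.7-.4) for x,y in((107,543),(125,178),(375,180),(408,547))]
for A,cs in((z,top),(s,sd)):
    c,a=fit(cs,.012,A)
    M=np.array([[np.cos(a),-np.sin(a)],[np.sin(a),np.cos(a)]])
    for n,p in(("knob",(0,80,155)),("pin",(0,0,90)),("hinge",(0,-85,91))):
        w=np.r_[c+M@np.array(p[:2])/1000,p[2]/1000]
        print(n,w.round(4),"top px zoom",((proj(w,z["K"],z["T"])-[200,170]+.4)*5).round(0),"side zoom",((proj(w,s["K"],s["T"])-[280,170]+.4)*3.7).round(0))
# handle tip pix & hinge in top
for n,(x,y) in dict(tip=(697,208),root=(583,245),knob=(234,297)).items():
    print(n,ray(200+x/5-.4,170+y/5-.4,.155 if n=="knob" else .091,z["K"],z["T"]))
for n,(x,y) in dict(tip=(229,75),knob=(264,265)).items():
    print(n,ray(280+x/3.7-.4,170+y/3.7-.4,.155 if n=="knob" else .091,s["K"],s["T"]))
E
```

```text
edges [0.30887083 0.16815537 0.30844851 0.16621382]
c [0.53970628 0.14072207] yaw 0.13596911965279268
knob [0.5289 0.22   0.155 ] top px zoom [230. 295.] side zoom [264. 260.]
pin [0.5397 0.1407 0.09  ] top px zoom [392. 281.] side zoom [257. 245.]
hinge [0.5512 0.0565 0.091 ] top px zoom [544. 258.] side zoom [255. 151.]
edges [0.30526082 0.1698113  0.30625174 0.16666554]
c [0.53832369 0.1460013 ] yaw 0.13923726843134224
knob [0.5272 0.2252 0.155 ] top px zoom [220. 299.] side zoom [266. 267.]
pin [0.5383 0.146  0.09  ] top px zoom [383. 284.] side zoom [258. 252.]
hinge [0.5501 0.0618 0.091 ] top px zoom [534. 260.] side zoom [256. 156.]
tip [ 0.57813091 -0.02910944  0.091     ]
root [0.55831129 0.03470573 0.091     ]
knob [0.52804629 0.21791887 0.155     ]
tip [ 0.57715301 -0.01662716  0.091     ]
knob [0.52860211 0.22391129 0.155     ]
```

```bash
python3 - <<'E'
from h import *
z=np.load("top0.npz");P=z["P"]
for uv in((90,250),(120,290),(60,210),(120,210),(125,300),(90,300),(60,370),(75,370)): print(uv,P[uv[1],uv[0]].round(3))
E
python3 -m crank '[[[0,0,20],[0,0,0],-1],[[20,-30,20],[0,0,0],-1],[[45,-62,20],[0,0,0],-1],[[70,-96,20],[0,0,0],-1],[[95,-130,20],[0,0,0],-1],[[118,-165,20],[0,0,0],-1],[[142,-199,20],[0,0,0],-1],[[166,-233,20],[0,0,0],-1],[[190,-267,20],[0,0,0],-1],[[214,-301,20],[0,0,0],-1],[[238,-335,20],[0,0,0],-1],[[262,-369,20],[0,0,0],-1],[[280,-395,20],[0,0,0],-1],[[294,-412,20],[0,0,0],-1],[[294,-412,10],[0,0,0],-1],[[294,-412,0],[0,0,0],-1],[[294,-412,0],[0,0,0],-1]]' 30
```

```text
(90, 250) [0.48  0.643 0.114]
(120, 290) [0.368 0.591 0.04 ]
(60, 210) [0.589 0.73  0.113]
(120, 210) [0.593 0.59  0.064]
(125, 300) [0.337 0.591 0.003]
(90, 300) [0.349 0.636 0.114]
(60, 370) [0.225 0.579 0.336]
(75, 370) [0.218 0.562 0.308]
t: 1.52
position: [0.5265, 0.2208, 0.1937]
tcp_rot: [0.821, 0.572, -0.002, -0.0]
ft_force: [-0.9, 0.5, 0.4]
opening: 0.003
```

Run:
```python
from h import *
c,d,K,T,P=snap("side","side1");a=cv2.resize(c[150:330,260:440],None,fx=3,fy=3,interpolation=cv2.INTER_CUBIC)
w,dw,Kw,Tw,Pw=snap("wrist","wrist1")
cv2.imwrite("pics/s1z.png",a[:,:,::-1])
print(read_state()["position"],proj(read_state()["position"],K,T),proj([.528,.221,.155],Kw,Tw))
```

```text
[0.52708317 0.22178534 0.19541502] [352.72376178 225.53893175] [321.39402348 214.88040927]
```

View pics/s1z.png

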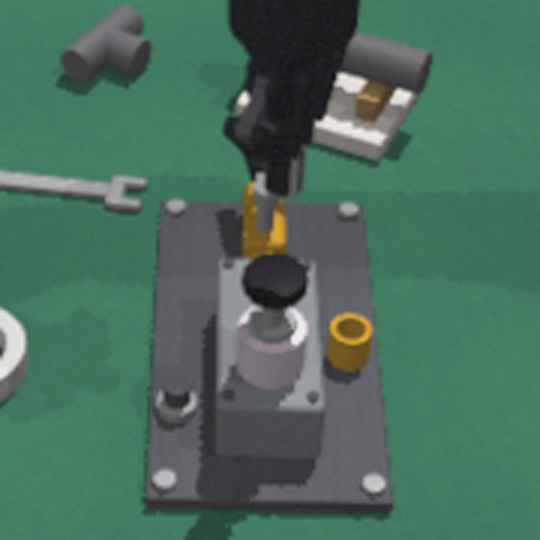

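View pics/wrist1.png

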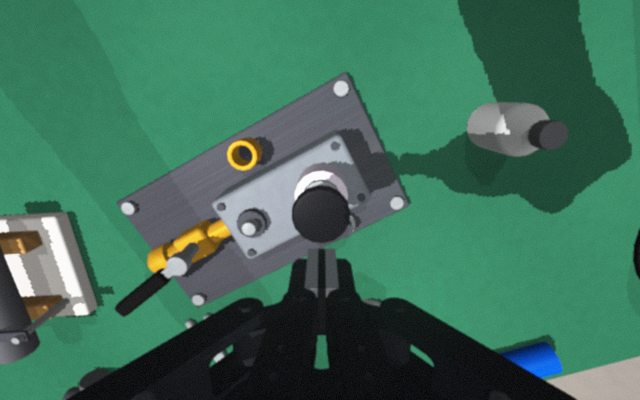

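```bash
python3 - <<'E'
from h import *
z=np.load("side1.npz");P=z["P"];w=np.load("wrist1.npz")
print(proj([.5271,.2218,.1954],w["K"],w["T"]))
for v in range(205,245,3):
    print(v,[tuple((P[v,u]*1000).round(0).astype(int)) if z["d"][v,u]>0 else None for u in (346,350,354,358)], z["c"][v,354])
print("wrist pads",[tuple((w["P"][v,320]*1000).round(0)) for v in range(240,295,6)])
E
python3 - <<'E'
import cv2
a=cv2.imread("pics/side1.png")[190:260,310:400];cv2.imwrite("pics/s1zz.png",cv2.resize(a,None,fx=8,fy=8,interpolation=cv2.INTER_CUBIC))
E
```

```text
[321.94446714 236.436079  ]
205 [(np.int64(559), np.int64(36), np.int64(89)), (np.int64(533), np.int64(234), np.int64(256)), (np.int64(525), np.int64(250), np.int64(271)), (np.int64(519), np.int64(233), np.int64(258))] [27 27 30]
208 [(np.int64(558), np.int64(44), np.int64(86)), (np.int64(533), np.int64(235), np.int64(250)), (np.int64(525), np.int64(238), np.int64(254)), (np.int64(518), np.int64(232), np.int64(250))] [29 30 31]
211 [(np.int64(557), np.int64(56), np.int64(87)), (np.int64(533), np.int64(233), np.int64(242)), (np.int64(525), np.int64(237), np.int64(246)), None] [30 30 31]
214 [(np.int64(556), np.int64(66), np.int64(87)), (np.int64(532), np.int64(235), np.int64(236)), (np.int64(525), np.int64(238), np.int64(239)), (np.int64(518), np.int64(231), np.int64(234))] [30 29 31]
217 [(np.int64(555), np.int64(69), np.int64(81)), (np.int64(546), np.int64(71), np.int64(83)), (np.int64(544), np.int64(-28), np.int64(-2)), (np.int64(534), np.int64(-31), np.int64(-3))] [104 101  66]
220 [(np.int64(555), np.int64(64), np.int64(67)), (np.int64(546), np.int64(60), np.int64(64)), (np.int64
[... 1599 characters left out ...]
nt64(522), np.int64(229), np.int64(153)), (np.int64(514), np.int64(230), np.int64(155))] [58 56 59]
wrist pads [(np.float64(546.0), np.float64(213.0), np.float64(155.0)), (np.float64(616.0), np.float64(186.0), np.float64(13.0)), (np.float64(517.0), np.float64(225.0), np.float64(237.0)), (np.float64(517.0), np.float64(225.0), np.float64(243.0)), (np.float64(517.0), np.float64(225.0), np.float64(248.0)), (np.float64(517.0), np.float64(225.0), np.float64(253.0)), (np.float64(517.0), np.float64(225.0), np.float64(259.0)), (np.float64(517.0), np.float64(225.0), np.float64(263.0)), (np.float64(517.0), np.float64(225.0), np.float64(266.0)), (np.float64(519.0), np.float64(224.0), np.float64(267.0))]
```

View pics/s1zz.png

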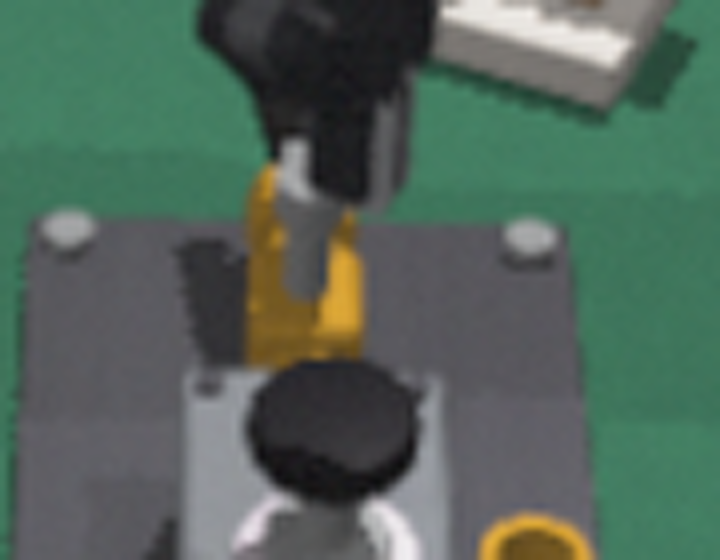

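The side view puts the fingertip bottom at about (353,215), with a depth-derived z of about 0.235. The state reports the TCP at 0.195, so the two disagree by roughly 40 mm. I'll go down gently and use the contact with the knob, which is at a known height of 0.155, to settle it.

```bash
python3 -m crank '[[[1,0,-8],[0,0,0],-1],[[1,0,-16],[0,0,0],-1],[[1,0,-24],[0,0,0],-1],[[1,0,-30],[0,0,0],-1],[[1,0,-35],[0,0,0],-1],[[1,0,-38],[0,0,0],-1],[[1,0,-38],[0,0,0],-1]]'
python3 - <<'E'
from h import *
c,d,K,T,P=snap("side","side2");a=cv2.resize(c[170:270,300:400],None,fx=5,fy=5,interpolation=cv2.INTER_CUBIC)
cv2.imwrite("pics/s2z.png",a[:,:,::-1]);print(read_state()["position"],read_state()["ft_force"])
E
```

```text
t: 2.2
position: [0.5277, 0.2216, 0.1566]
tcp_rot: [0.82, 0.572, -0.002, -0.0]
ft_force: [-0.4, -0.3, 0.3]
opening: 0.001
[0.52794487 0.22167521 0.15713244] [-1.29019149 -0.08697103  1.02533871]
```

View pics/s2z.png

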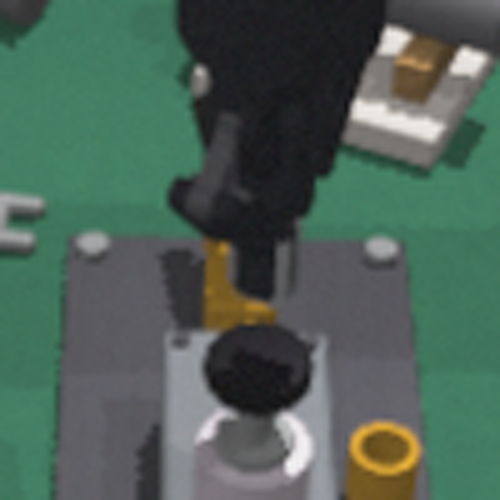

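The fingertip ends at about (352,229), still above and behind the knob at (351,243), and there is no contact force. I keep going down.

```bash
python3 -m crank '[[[0,0,-4],[0,0,0],-1],[[0,0,-8],[0,0,0],-1],[[0,0,-8],[0,0,0],-1]]'; python3 -m crank '[[[0,0,-4],[0,0,0],-1],[[0,0,-8],[0,0,0],-1],[[0,0,-8],[0,0,0],-1]]'
```

```text
t: 2.5
position: [0.5277, 0.2215, 0.1484]
tcp_rot: [0.82, 0.572, -0.002, -0.0]
ft_force: [-0.5, -0.6, -1.0]
opening: 0.002
t: 2.75
position: [0.5272, 0.2213, 0.1395]
tcp_rot: [0.82, 0.572, -0.003, -0.0]
ft_force: [0.3, -0.5, -0.7]
opening: -0.003
```

```bash
python3 -m crank '[[[0,0,-4],[0,0,0],-1],[[0,0,-8],[0,0,0],-1],[[0,0,-8],[0,0,0],-1]]'; python3 -m crank '[[[0,0,-4],[0,0,0],-1],[[0,0,-8],[0,0,0],-1],[[0,0,-8],[0,0,0],-1]]'
python3 - <<'E'
from h import *
c,d,K,T,P=snap("side","side3");a=cv2.resize(c[170:270,300:400],None,fx=5,fy=5,interpolation=cv2.INTER_CUBIC)
w=snap("wrist","wrist3")
cv2.imwrite("pics/s3z.png",a[:,:,::-1]);print(read_state()["position"],read_state()["ft_force"])
E
```

```text
t: 3.0
position: [0.5267, 0.2211, 0.1306]
tcp_rot: [0.82, 0.572, -0.003, -0.0]
ft_force: [-0.4, -0.3, -0.8]
opening: -0.001
t: 3.25
position: [0.5262, 0.2209, 0.1217]
tcp_rot: [0.82, 0.572, -0.004, -0.0]
ft_force: [-0.2, 0.2, -0.7]
opening: 0.001
[0.52659098 0.22107308 0.12238427] [-0.94689115  0.51149441 -0.16823555]
```

View pics/s3z.png

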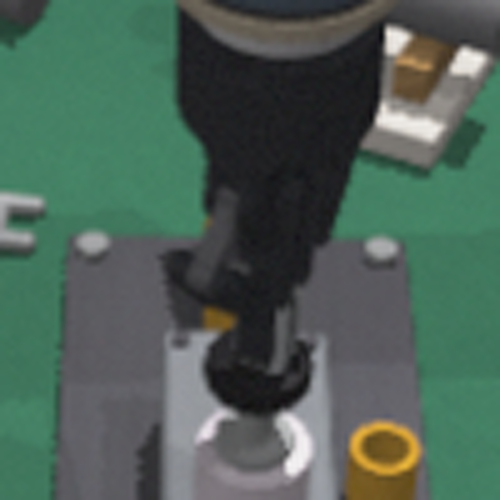

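View pics/wrist3.png

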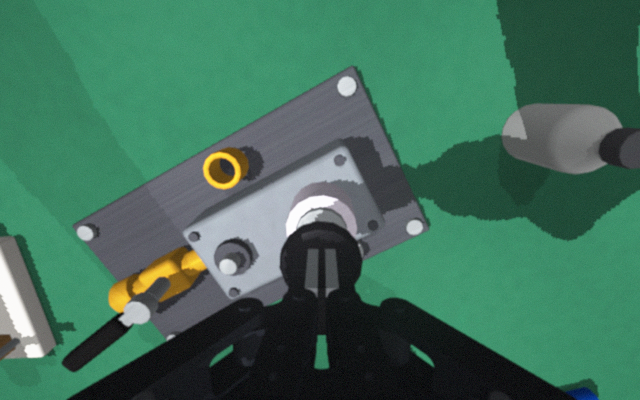

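The fingertips are now right over the knob, at (280,370) in the side zoom and (322,250) in the wrist view. So the true finger ends sit about 37 mm behind the reported TCP. I go down in small steps to find contact.

```bash
python3 -m crank '[[[1,0,-3],[0,0,0],-1],[[1,0,-3],[0,0,0],-1]]'; python3 -m crank '[[[0,0,-3],[0,0,0],-1],[[0,0,-3],[0,0,0],-1]]';python3 -m crank '[[[0,0,-3],[0,0,0],-1],[[0,0,-3],[0,0,0],-1]]'
```

```text
t: 3.52
position: [0.5277, 0.2213, 0.1194]
tcp_rot: [0.82, 0.572, -0.003, -0.0]
ft_force: [-1.9, 0.0, 5.3]
opening: -0.002
t: 3.68
position: [0.5277, 0.2213, 0.1166]
tcp_rot: [0.82, 0.572, -0.003, -0.0]
ft_force: [-2.1, -0.6, 7.0]
opening: 0.003
t: 3.85
position: [0.5278, 0.2213, 0.1138]
tcp_rot: [0.82, 0.572, -0.003, -0.0]
ft_force: [-3.7, -0.4, 6.7]
opening: -0.0
```

```bash
python3 -m crank '[[[0,0,-5],[0,0,0],-1],[[0,0,-10],[0,0,0],-1],[[0,0,-15],[0,0,0],-1],[[0,0,-15],[0,0,0],-1]]'; python3 -m crank '[[[0,0,-2],[0,0,0],-1],[[0,0,-2],[0,0,0],-1]]';python3 -m crank '[[[0,0,-2],[0,0,0],-1],[[0,0,-2],[0,0,0],-1]]'
```

```text
t: 4.18
position: [0.5278, 0.2213, 0.0989]
tcp_rot: [0.82, 0.572, -0.003, -0.0]
ft_force: [-2.1, -1.0, 9.6]
opening: -0.003
t: 4.35
position: [0.5278, 0.2213, 0.0975]
tcp_rot: [0.82, 0.572, -0.003, -0.0]
ft_force: [-3.7, -1.0, 8.8]
opening: -0.004
t: 4.52
position: [0.5279, 0.2213, 0.0962]
tcp_rot: [0.82, 0.572, -0.003, -0.0]
ft_force: [-3.6, -0.8, 10.1]
opening: -0.002
```

```bash
python3 -m crank '[[[0,0,-2],[0,0,0],-1],[[0,0,-2],[0,0,0],-1]]';python3 -m crank '[[[0,0,-2],[0,0,0],-1],[[0,0,-2],[0,0,0],-1]]'
```

```text
t: 4.68
position: [0.5279, 0.2214, 0.0957]
tcp_rot: [0.82, 0.572, -0.002, -0.001]
ft_force: [-6.0, -1.9, 16.7]
opening: 0.004
t: 4.85
position: [0.5279, 0.2214, 0.0956]
tcp_rot: [0.82, 0.572, -0.001, -0.001]
ft_force: [-7.4, -2.6, 22.5]
opening: 0.004
```

The bottom stop is at TCP z 0.0957, with the force rising to 22 N, and contact began at about 0.1205, which gives the expected 25 mm. Releasing now completes stroke 1.

```bash
python3 -m crank '[[[0,0,10],[0,0,0],-1],[[0,0,20],[0,0,0],-1],[[0,0,30],[0,0,0],-1],[[0,0,32],[0,0,0],-1],[[0,0,32],[0,0,0],-1]]'
python3 -m crank '[[[0,0,-10],[0,0,0],-1],[[0,0,-20],[0,0,0],-1],[[0,0,-28],[0,0,0],-1],[[0,0,-33],[0,0,0],-1],[[0,0,-34],[0,0,0],-1],[[0,0,-34],[0,0,0],-1]]'
```

```text
t: 5.27
position: [0.5285, 0.2216, 0.1282]
tcp_rot: [0.82, 0.572, -0.001, -0.0]
ft_force: [-0.5, 0.5, -0.1]
opening: -0.005
t: 5.77
position: [0.5295, 0.2221, 0.0956]
tcp_rot: [0.82, 0.572, 0.001, -0.0]
ft_force: [-5.7, -2.2, 29.0]
opening: 0.002
```

```bash
python3 -m crank '[[[-1,0,10],[0,0,0],-1],[[-1,0,20],[0,0,0],-1],[[-1,0,30],[0,0,0],-1],[[-1,0,32],[0,0,0],-1],[[-1,0,32],[0,0,0],-1]]'
python3 - <<'E'
from h import *
w,dw,K,T,P=snap("wrist","wrist4")
q=P.reshape(-1,3);m=(np.hypot(q[:,0]-.539,q[:,1]-.143)<.02)&(q[:,2]>.05)
print(np.percentile(q[m,2],[50,90,95,99,100]))
print(np.sort(q[m,2])[-60::6])
E
python3 -m crank '[[[0,0,-10],[0,0,0],-1],[[0,0,-20],[0,0,0],-1],[[0,0,-28],[0,0,0],-1],[[0,0,-33],[0,0,0],-1],[[0,0,-34],[0,0,0],-1],[[0,0,-34],[0,0,0],-1]]'
python3 -m crank '[[[-1,0,10],[0,0,0],-1],[[-1,0,20],[0,0,0],-1],[[-1,0,30],[0,0,0],-1],[[-1,0,32],[0,0,0],-1],[[-1,0,32],[0,0,0],-1]]'
python3 - <<'E'
from h import *
w,dw,K,T,P=snap("wrist","wrist5")
q=P.reshape(-1,3);m=(np.hypot(q[:,0]-.539,q[:,1]-.143)<.02)&(q[:,2]>.05)
print(np.sort(q[m,2])[-60::6])
E
```

```text
t: 6.18
position: [0.5282, 0.222, 0.1269]
tcp_rot: [0.82, 0.572, 0.0, -0.0]
ft_force: [0.3, -0.6, 0.2]
opening: -0.002
[0.0768969  0.10858255 0.10927216 0.10993069 0.11081425]
[0.10949073 0.10958361 0.10961175 0.10964767 0.10967103 0.10982882
 0.10990769 0.10998402 0.11007256 0.11022152]
t: 6.73
position: [0.5288, 0.2223, 0.0954]
tcp_rot: [0.82, 0.572, 0.002, -0.0]
ft_force: [-11.7, -3.2, 49.6]
opening: -0.001
t: 7.15
position: [0.5272, 0.2222, 0.1266]
tcp_rot: [0.82, 0.572, 0.001, -0.001]
ft_force: [-0.5, -0.8, 1.0]
opening: 0.0
[0.11853043 0.11858838 0.11862564 0.11869383 0.11882589 0.11886693
 0.11898503 0.11908359 0.11920518 0.11935283]
```

View pics/wrist5.png

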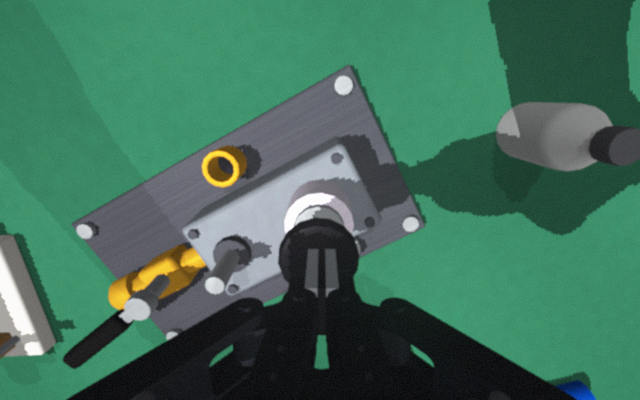

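The wrist view shows the pin standing tall at (215,285), its top at z 0.1185–0.119 against 0.110 a stroke earlier. That matches the fully-out height of 0.119. An extra stroke does no harm, so I do one as a check.

```bash
python3 -m crank '[[[0,0,-10],[0,0,0],-1],[[0,0,-20],[0,0,0],-1],[[0,0,-28],[0,0,0],-1],[[0,0,-31],[0,0,0],-1],[[0,0,-32],[0,0,0],-1],[[0,0,-32],[0,0,0],-1]]'
python3 -m crank '[[[0,0,10],[0,0,0],-1],[[0,0,20],[0,0,0],-1],[[0,0,35],[0,0,0],-1],[[0,0,60],[0,0,0],-1],[[0,0,80],[0,0,0],-1],[[0,0,80],[0,0,0],-1]]'
python3 - <<'E'
from h import *
w,dw,K,T,P=snap("wrist","wrist6")
q=P.reshape(-1,3);m=(np.hypot(q[:,0]-.539,q[:,1]-.143)<.02)&(q[:,2]>.05)
print(np.sort(q[m,2])[-60::6])
C=w.reshape(-1,3).astype(int)
k=(np.hypot(q[:,0]-.54,q[:,1]-.143)<.03)&(q[:,2]>.114);print("pin c",q[k].mean(0))
k=(np.hypot(q[:,0]-.55,q[:,1]-.058)<.12)&(q[:,1]<.11)&(q[:,2]>.07)&(q[:,2]<.105);H=q[k];cc=C[k].max(1)
b=cc<90;print("sleeve",b.sum(),H[b].mean(0),np.percentile(H[b],[2,98],axis=0),"stem",H[~b].mean(0))
r=cv2.minAreaRect((H[b,:2]*1000).astype(np.float32));print(r)
vx=cv2.fitLine((H[b,:2]).astype(np.float32),cv2.DIST_HUBER,0,.01,.01).ravel();print(vx)
print(read_state()["joints"])
E
```

```text
t: 7.7
position: [0.5277, 0.2225, 0.0955]
tcp_rot: [0.82, 0.572, 0.002, -0.001]
ft_force: [-4.7, -1.9, 33.9]
opening: -0.0
t: 8.2
position: [0.5289, 0.2231, 0.1772]
tcp_rot: [0.82, 0.572, 0.004, -0.0]
ft_force: [0.5, 0.7, -0.3]
opening: 0.003
[0.11855536 0.11866502 0.11871126 0.11876589 0.11885396 0.11900367
 0.11905016 0.11920292 0.11940874 0.11962305]
pin c [0.53940963 0.14171898 0.11787609]
sleeve 1184 [0.5648871  0.01586186 0.08912972] [[ 0.54324409 -0.02482479  0.0784857 ]
 [ 0.5824356   0.06711378  0.09213247]] stem [0.55271526 0.0517334  0.08830284]
((565.41162109375, 19.989730834960938), (19.98190689086914, 101.53723907470703), 19.578020095825195)
[ 0.31699312 -0.94842786  0.5648871   0.01586186]
[-0.54454468  0.44278802  0.09607353  1.75125164 -0.05332792  0.94461504
  0.79054484]
```

View pics/wrist6.png

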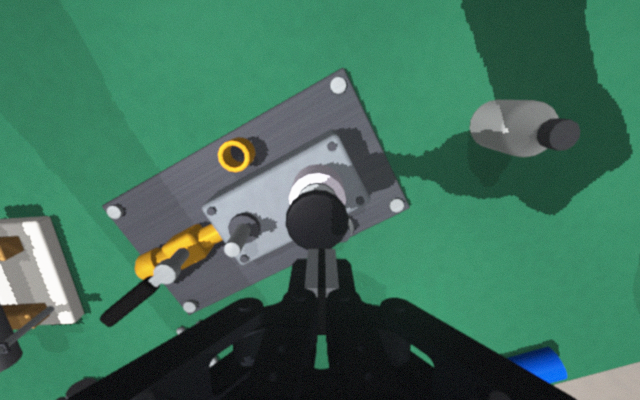

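The pin top is unchanged at 0.119 after the extra stroke, so it is fully out. Its measured centre (0.539, 0.142) confirms the pump origin. The hinge is then at about (0.551, 0.0575) and the handle angle about 0.185 rad. I now move over to the front side of the handle.

```bash
python3 -m crank '[[[0,-20,5],[0,0,0],-1],[[1,-55,5],[0,0,0],-1],[[2,-90,5],[0,0,0],-1],[[4,-125,5],[0,0,0],-1],[[5,-160,5],[0,0,0],-1],[[7,-195,5],[0,0,0],-1],[[8,-225,5],[0,0,0],-1],[[6,-238,0],[0,0,0],-1],[[6,-238,-30],[0,0,0],-1],[[6,-238,-60],[0,0,0],-1],[[6,-238,-90],[0,0,0],-1],[[6,-238,-100],[0,0,0],-1],[[6,-238,-100],[0,0,0],-1]]'
python3 - <<'E'
from h import *
c,d,K,T,P=snap("side","side7");a=cv2.resize(c[130:330,260:440],None,fx=3,fy=3,interpolation=cv2.INTER_CUBIC)
w=snap("wrist","wrist7")
cv2.imwrite("pics/s7z.png",a[:,:,::-1]);print(read_state()["position"],read_state()["ft_force"])
E
```

```text
t: 9.33
position: [0.5311, -0.0152, 0.0718]
tcp_rot: [0.82, 0.572, -0.0, -0.003]
ft_force: [-0.6, 0.3, 0.4]
opening: 0.001
[ 0.53383016 -0.01521759  0.07523123] [0.09713517 0.12701283 0.78430851]
```

View pics/s7z.png

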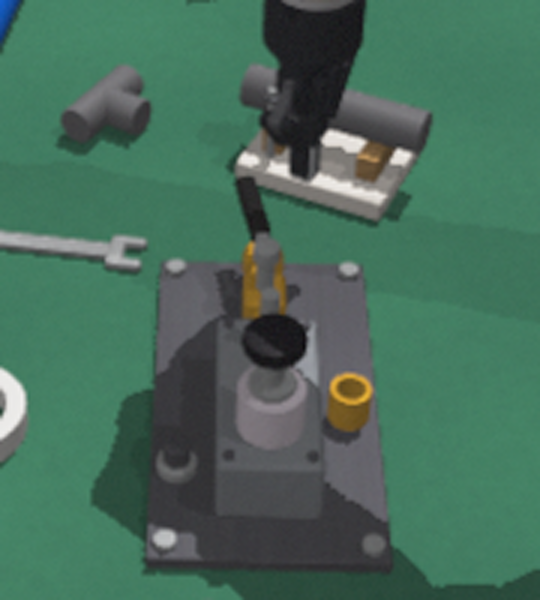

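View pics/wrist7.png

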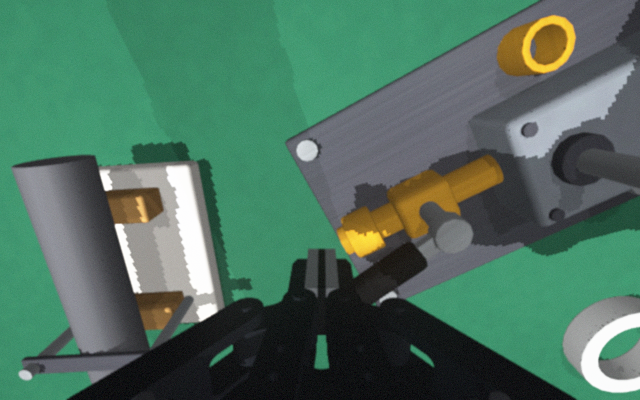

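```bash
python3 - <<'E'
from h import *
z=np.load("top0.npz");P=z["P"].reshape(-1,3)
m=(P[:,0]>.42)&(P[:,0]<.63)&(P[:,1]<-.05)&(P[:,1]>-.25)&(P[:,2]>.03)
for y in np.arange(-.25,-.05,.02):
    k=m&(P[:,1]>y)&(P[:,1]<y+.02);print(y.round(2),k.sum(),P[k].max(0).round(3) if k.any() else "")
E
python3 -m crank '[[[0,0,-12],[0,0,0],-1],[[0,0,-24],[0,0,0],-1],[[0,0,-36],[0,0,0],-1],[[0,0,-46],[0,0,0],-1],[[0,0,-46],[0,0,0],-1]]'
```

```text
-0.25 0 
-0.23 45 [ 0.589 -0.21   0.097]
-0.21 138 [ 0.597 -0.19   0.094]
-0.19 322 [ 0.602 -0.17   0.093]
-0.17 357 [ 0.576 -0.15   0.095]
-0.15 181 [ 0.575 -0.13   0.097]
-0.13 19 [ 0.49  -0.124  0.064]
-0.11 0 
-0.09 0 
-0.07 0 
t: 9.85
position: [0.5338, -0.015, 0.0288]
tcp_rot: [0.82, 0.572, 0.002, -0.001]
ft_force: [-0.1, -0.7, 0.6]
opening: -0.002
```

Nothing near the gripper is in the way. Next I sweep the handle along an arc, to about 83% of its travel, then check.

```bash
python3 -m crank '[[[9,4,0],[0,0,0],-1],[[18,8,0],[0,0,0],-1],[[27,9,0],[0,0,0],-1],[[36,10,0],[0,0,0],-1],[[45,14,0],[0,0,0],-1],[[53,18,0],[0,0,0],-1],[[61,25,0],[0,0,0],-1],[[68,31,0],[0,0,0],-1],[[73,38,0],[0,0,0],-1],[[76,45,0],[0,0,0],-1],[[76,45,0],[0,0,0],-1]]'
python3 - <<'E'
from h import *
c,d,K,T,P=snap("side","side8");a=cv2.resize(c[130:330,260:440],None,fx=3,fy=3,interpolation=cv2.INTER_CUBIC)
w=snap("wrist","wrist8")
cv2.imwrite("pics/s8z.png",a[:,:,::-1]);print(read_state()["position"],read_state()["ft_force"])
E
```

```text
t: 10.77
position: [0.6108, 0.0325, 0.0288]
tcp_rot: [0.82, 0.573, 0.003, -0.001]
ft_force: [1.8, 0.2, -0.3]
opening: 0.002
[0.61010186 0.03082025 0.02888638] [-0.39645889 -0.1375394  -0.21645459]
```

View pics/s8z.png

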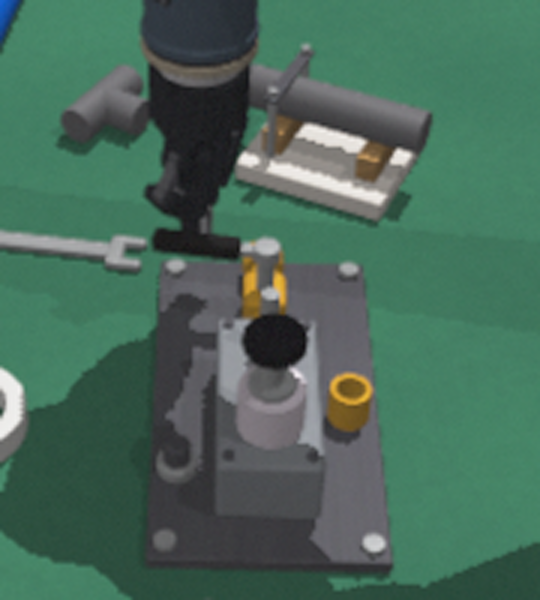

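View pics/wrist8.png

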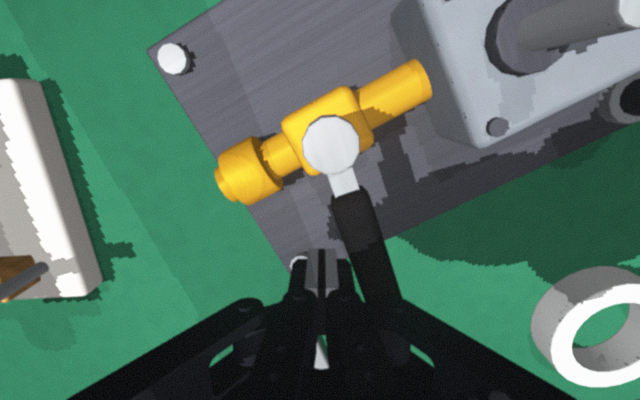

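The handle has swung almost square: it runs from its stem at (265,250) to its tip at (160,240) in the side zoom, with the finger behind it. I push on to the stop while watching the force.

```bash
python3 -m crank '[[[2,5,0],[0,0,0],-1],[[3,10,0],[0,0,0],-1],[[3,13,0],[0,0,0],-1],[[3,13,0],[0,0,0],-1]]'
python3 -m crank '[[[0,3,0],[0,0,0],-1],[[0,3,0],[0,0,0],-1]]'
python3 -m crank '[[[0,3,0],[0,0,0],-1],[[0,3,0],[0,0,0],-1]]'
```

```text
t: 11.2
position: [0.6131, 0.0418, 0.029]
tcp_rot: [0.82, 0.572, 0.002, 0.0]
ft_force: [-0.2, -7.0, 0.4]
opening: -0.001
t: 11.37
position: [0.613, 0.0418, 0.0291]
tcp_rot: [0.821, 0.571, 0.001, 0.001]
ft_force: [0.4, -10.1, 0.6]
opening: 0.005
t: 11.53
position: [0.613, 0.0416, 0.0291]
tcp_rot: [0.822, 0.57, -0.0, 0.003]
ft_force: [-0.0, -10.2, 0.6]
opening: -0.001
```

It stopped moving at y 0.0418 while the force climbed to 10 N, which points to the end stop. I back off, rise clear and look.

```bash
python3 -m crank '[[[0,-10,0],[0,0,0],-1],[[0,-25,0],[0,0,0],-1],[[0,-40,0],[0,0,0],-1],[[0,-45,20],[0,0,0],-1],[[0,-45,55],[0,0,0],-1],[[0,-45,90],[0,0,0],-1],[[0,-45,125],[0,0,0],-1],[[0,-60,160],[0,0,0],-1],[[0,-90,180],[0,0,0],-1],[[-20,-120,190],[0,0,0],-1],[[-40,-150,190],[0,0,0],-1],[[-50,-170,190],[0,0,0],-1],[[-50,-170,190],[0,0,0],-1],[[-50,-170,190],[0,0,0],-1]]'
python3 - <<'E'
from h import *
c,d,K,T,P=snap("side","side9");a=cv2.resize(c[130:330,260:440],None,fx=3,fy=3,interpolation=cv2.INTER_CUBIC)
cv2.imwrite("pics/s9z.png",a[:,:,::-1])
t,dt,Kt,Tt,Pt=snap("top","top9");cv2.imwrite("pics/t9z.png",cv2.resize(t[150:290,190:390],None,fx=4,fy=4,interpolation=cv2.INTER_CUBIC)[:,:,::-1])
for n,p,col in(("side",P,c),("top",Pt,t)):
    q=p.reshape(-1,3);C=col.reshape(-1,3).max(1)
    k=(q[:,0]>.565)&(q[:,0]<.65)&(abs(q[:,1]-.065)<.05)&(q[:,2]>.07)&(q[:,2]<.11)&(C<90)
    l=cv2.fitLine(q[k,:2].astype(np.float32),cv2.DIST_HUBER,0,.01,.01).ravel();print(n,k.sum(),l,np.arctan2(l[1],l[0])*57.3, "expect",.137*57.3)
    k=(np.hypot(q[:,0]-.539,q[:,1]-.142)<.015)&(q[:,2]>.1)&(q[:,2]<.13);print("pin",np.percentile(q[k,2],[50,90]) if k.any() else None)
print(read_state()["position"],read_state()["ft_force"])
E
```

```text
t: 12.7
position: [0.5626, -0.1297, 0.2197]
tcp_rot: [0.823, 0.569, 0.0, 0.003]
ft_force: [1.0, 0.8, -1.0]
opening: 0.003
side 239 [0.9906251  0.13660854 0.5993042  0.07132235] 7.852223 expect 7.8501
pin [0.11354388 0.11729504]
top 134 [0.99064595 0.13645728 0.6053325  0.06479246] 7.843475 expect 7.8501
pin [0.12009157 0.12262294]
[ 0.56356781 -0.12723864  0.21915683] [-0.12162297  0.21234365 -0.26016835]
```

View pics/s9z.png

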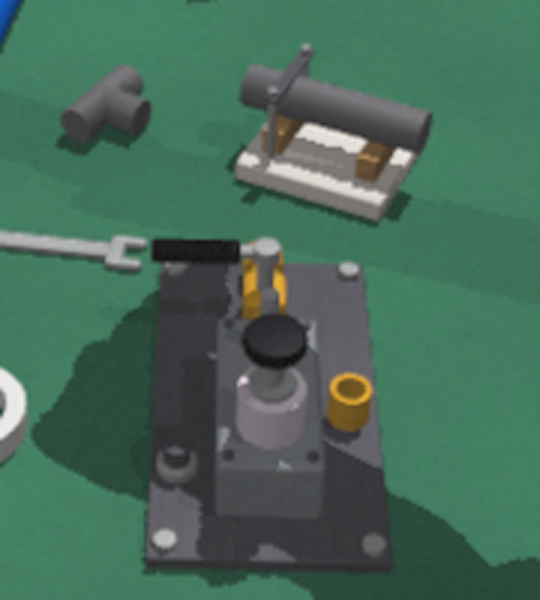

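View pics/t9z.png

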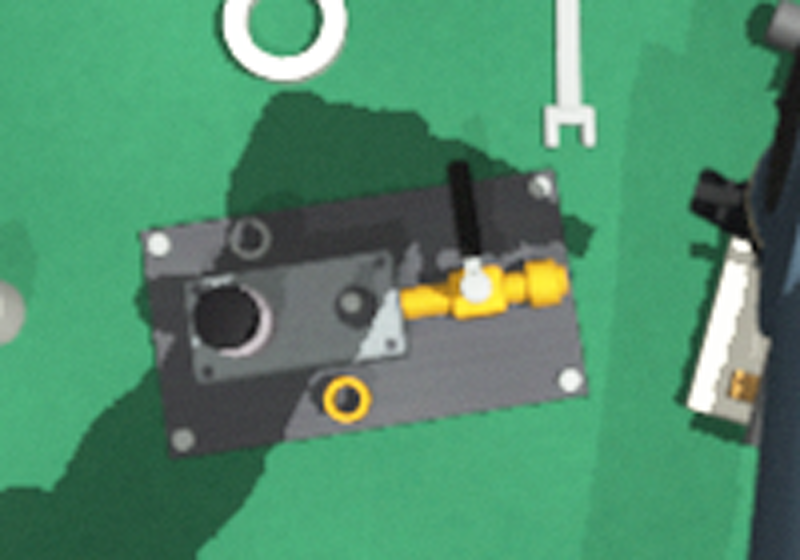

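Both views show the handle square across the pipe, pointing from the stem (478,285) to (458,165) in the top zoom. Its line is at 7.85°, the same as the pump's x axis. The pin is still up, the loose parts have not moved and the gripper is clear.

```bash
python3 -c "
from workcell import robot
print(robot.sign_off())"
```

```text
the job is handed in; nothing more can be done
None
```

I charged the pump and shut the valve, then backed clear and handed the job in after about 13 s of robot time.

- **Pump:** I made four full strokes to the bottom stop with full release between them. After the third, the wrist depth put the pin top at z 0.119 m, the fully-out height. The fourth stroke left it unchanged. The peak force I read was about 50 N, at the bottom stop.
- **Valve:** I only turned the handle once the pin was out, and pushed until it stopped moving at about 10 N. The handle then lay at 7.85° in both fixed views, against 7.85° expected for shut.
- **Clear of the scene:** The wrist force was about zero. The loose parts in the last pictures looked unmoved. I never aimed the fingers at the pin, and its centre stayed where it should be.

**What disagreed:**
- **Fingertip height:** The shut fingertips sit about 35 mm higher than the reported TCP. I found this from the depth images and the contact with the knob, and allowed for it.
- **Camera offset:** The side and top cameras differ by about 5 mm in y.
- **Final pin height:** In the last pictures the fixed cameras gave only rough values, 0.117 m from the side and 0.120–0.123 m from the top.

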